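# Find the die plate that fits the pinned holder and lock it

### The job

Find which of the three die plates drops over the two dowel pins of the green die holder, trying them on if need be, and leave it lying flush on the holder's bed with both pins through its holes. Then slide the brass keeper by its red tab, over the plate's edge, until it is fully home against its hidden stop. Leave the other two plates lying flat on the bench and do not disturb the other things on it.

Things in the scene. Friction and masses are not known exactly. Their poses are not given: they have to be found in the camera images.
- holder: Green steel die holder fixed to the bench; origin at its bed's centre, at bench level; x toward the keeper. Bed 90 mm (x) x 170 mm (y), top 25 mm up; a 56 mm wide tongue runs on to x = +129 mm. Keeper's steel guide: x = 44 to 66 mm, 43 mm wide, 51 mm high. A seated plate lies with its y along the holder's y, centred on the bed (or turned end for end and shifted so that its holes meet the pins).
- pin_1 (a point): Base of the first of two dowel pins, 8 mm thick, tapered over the top 6 mm, rising 16 mm above the bed (tips 41 mm above the bench), at holder x = 0, y = -50 mm, z = 25 mm. The second stands at x = 0 in one of three sockets, y = +30, +40 or +50 mm, varying by start; dark flush plugs fill the others. So exactly one plate fits; a wrong one rests on a pin tip, 16 mm too high. Axes as the holder's.
- keeper (a joint): Slide of the brass keeper, in m: 0 withdrawn, 0.030 fully home on the stop hidden in its guide. It moves toward the holder's -x, over the edge of the seated plate; friction about 2.5 N, stays where it is left. Starts nearly withdrawn and must stay clear of the bed until the plate is on.
- keeper_tab (a point): Centre of the keeper's red upright tab, 64 mm above the bench: 14 mm (x) x 12 mm (y), 42 mm high (43 to 85 mm above the bench), on a brass bar 20 mm wide, top at 43 mm. Axes as the holder's; at joint 0 it is at x = +116 mm, y = 0 from the holder's origin and moves along -x as the keeper slides home.
- plate_a_mid (a point): Loose aluminium die plate, 64 mm (x) x 130 mm (y) x 8 mm, about 0.25 kg, black upright grip in the middle, 14 mm (x) x 30 mm (y), 36 mm high above the plate (44 mm in all). Two 11 mm through holes at x = 0, y = -50 and y = +30 mm. Four clay-filled round openings, terracotta coloured (no pin enters them). Point: plate's centre, 22 mm above its underside; z up.
- plate_b_mid (a point): Loose aluminium die plate, 64 mm (x) x 130 mm (y) x 8 mm, about 0.25 kg, black upright grip in the middle, 14 mm (x) x 30 mm (y), 36 mm high above the plate (44 mm in all). Two 11 mm through holes at x = 0, y = -50 and y = +40 mm. Four clay-filled square openings, terracotta coloured (no pin enters them). Point: plate's centre, 22 mm above its underside; z up.
- plate_c_mid (a point): Loose aluminium die plate, 64 mm (x) x 130 mm (y) x 8 mm, about 0.25 kg, black upright grip in the middle, 14 mm (x) x 30 mm (y), 36 mm high above the plate (44 mm in all). Two 11 mm through holes at x = 0, y = -50 and y = +50 mm. Four clay-filled narrow slot openings, terracotta coloured (no pin enters them). Point: plate's centre, 22 mm above its underside; z up.
- cup: White ceramic cup, 72 mm wide at the rim, 80 mm high. Bystander. Origin at the centre of its underside.
- tile: Fired terracotta test tile, 70 x 70 x 9 mm, flat on the bench. Bystander. Origin at the centre of its underside.
- batten: Wooden rolling batten, 25 x 260 x 10 mm, long side along its y. Bystander. Origin at the centre of its underside.
- modeller: Flat slip brush lying on the bench, handle toward its -x, about 0.2 m long. Bystander. Origin within its length, at bench level.
- jar: Blue glaze jar with white lid, 70 mm wide, 90 mm high. Bystander. Origin at the centre of its underside.
- rib: Dark wooden potter's rib, 50 x 90 x 6 mm, flat. Bystander. Origin at the centre of its underside.
Not all that is in view belongs to the job. Leave any pink or purple look-alike of the holder alone.

How it is judged:
By the outcome, as a careful person would: the job done as asked, in the order asked, and still so for the second after the job is handed in, with the robot touching nothing.
It also fails if it takes over 72 s, if anything falls off the work surface, if the arm or the gripper's body presses on something with over 40 N, if the wrist force passes 120 N, or if a joint passes its speed limit or range.

### The arm

A 6-joint arm with a two-finger parallel gripper is mounted at the origin on the work surface. World frame = base frame: x ahead of the robot, y to its left, z up, the work surface at z = 0. Lengths are in m, angles in rad, forces in N, time in s.
With the tool pointing down it reaches from about 0.3 to 0.875 m from the base axis. Payload 4.2 kg.
Tool frame: the origin (TCP) lies at the very end of the fingers, on their centre line; the grasp point (between the pads) lies 19 mm behind it; z points along the fingers, y is the direction in which the jaws open and shut (so a half turn about z gives the same grasp; the last joint's range is limited). The gripper opens to 85 mm and grips with 20 to 120 N. Pads are 22 mm wide; open, the fingers measure 114 mm over their backs; the gripper's body (76 mm by 85 mm) begins 54 mm behind the grasp point. The pads swing forward as they close: fully open they stand 13 mm farther back than shut.
Start: joints at [1.254, 0.32, 1.565, -0, 1.257, -0.02], TCP at [0.168, 0.55, 0.231] pointing down, gripper open.
Joint ranges: [-3.11, 3.11], [-0.84, 2.01], [0.21, 2.61], [-1.34, 4.49], [0.05, 2.63], [-2.56, 2.56]. Speed limits (rad/s): [2.57, 2.57, 3.14, 3.14, 3.14, 3.14].

### API

Orientations are given as a unit quaternion [w, x, y, z].
In Python, from station import move_ptp, move_l, set_joints, move_gripper, pause, inverse_kinematics, read_camera, calibration, PlanningError, job_done, read_time, read_joints, read_qd, read_joint_torque, read_tool_pos, read_tool_rot, read_force, read_wrist_torque, read_finger_gap gives the robot as it stands. Calls block until the motion is done:
- move_ptp(position, orientation): joint-space move of the TCP to a pose.
- move_l(position, vel=0.15, attitude=None, contact_N=None): straight line of the TCP; attitude=None keeps the orientation; vel is the mean speed in m/s. With contact_N (N) it stops when the force on the tool has changed by that much, and returns True; else False.
- set_joints(angles): joint-space move.
- move_gripper(opening, newtons=None): finger opening in m; newtons is the grip in N (None keeps the last); returns when the fingers have stopped.
- pause(seconds).
- inverse_kinematics(position, orientation): joint angles nearest the present ones, or None.
- read_camera(name): name is "scene" or "side" or "wrist"; returns the picture (384x512x3 uint8, blue, green, red); there is no depth.
- calibration(name): a dict with "K" (3x3 intrinsics, pixels), "position" and "attitude" of the camera in the world; the wrist camera has in their place "T_tool_cam" (4x4, takes a point from camera to tool coordinates, whose origin is the TCP and whose axes are the flange's). Camera axes: x right, y up, looking along -z (the intrinsics and any distortion apply to the point x, -y, -z); pixel columns grow to the right and rows downward; lengths in m; the calibration is good to about 2 mm. A picture is of the moment at which its call begins: read the wrist's pose just before it. calibration takes no time and is no camera call.
A pose or a line that the arm cannot do raises PlanningError and nothing moves.
- job_done(): hands the job in, once; it reports no verdict.
Readings, each from a call of its own:
- read_time(): time.
- read_joints(): joint angles.
- read_qd(): joint speeds.
- read_joint_torque(): joint torques, N m.
- read_tool_pos(): TCP position.
- read_tool_rot(): TCP orientation.
- read_force(): force on the tool from outside, world axes, zero at the start.
- read_wrist_torque(): the same for the moment, N m.
- read_finger_gap(): finger opening in m.
Only numpy, scipy, OpenCV 4.12 (cv2) and the standard library are available. Lean on these libraries where they do the work, as an engineer would, in place of code of your own. Each camera call takes 0.05 s, during which the arm holds its last target.

## Working session

There is one attempt and no reset: what is moved stays moved. The work goes in short steps, each a Python script; the robot and the scene stay as the last script left them, time stands still between calls to the robot, and variables do not carry over. Pictures are saved under pics/ and viewed, and the job is handed in when it is done.

```bash
ls; mkdir -p pics
python3 - <<'E'
from station import *
import cv2
print(read_time())
for n in ["scene","side","wrist"]:
    im=read_camera(n); cv2.imwrite(f"pics/{n}0.png",im)
    print(n,calibration(n))
    if n!="wrist": cv2.imwrite(f"pics/{n}0b.png",cv2.resize(im,(800,600),interpolation=cv2.INTER_CUBIC))
E
```

```text
pics
0.0
scene {'K': array([[489.23588481,   0.        , 257.43059766],
       [  0.        , 489.23588481, 185.42741948],
       [  0.        ,   0.        ,   1.        ]]), 'position': array([1.34669062, 0.31489329, 1.50665674]), 'attitude': array([0.55805834, 0.16494989, 0.22764695, 0.78072997])}
side {'K': array([[355.52482269,   0.        , 255.34564709],
       [  0.        , 355.52482269, 187.32555282],
       [  0.        ,   0.        ,   1.        ]]), 'position': array([ 0.23046035, -0.92925822,  1.00940316]), 'attitude': array([ 0.91299575,  0.3862582 , -0.05400686, -0.11969385])}
wrist {'K': array([[278.41625199,   0.        , 258.1463117 ],
       [  0.        , 278.41625199, 194.65867258],
       [  0.        ,   0.        ,   1.        ]]), 'T_tool_cam': array([[-3.27874345e-04,  9.57072056e-01,  2.89849913e-01,
         7.38586689e-02],
       [ 9.99999906e-01,  2.32055822e-04,  3.64948088e-04,
         3.36948920e-04],
       [ 2.82020257e-04,  2.89850005e-01, -9.57072043e-01,
        -1.42564664e-01],
       [ 0.00000000e+00,  0.00000000e+00,  0.00000000e+00,
         1.00000000e+00]])}
```

View pics/scene0b.png

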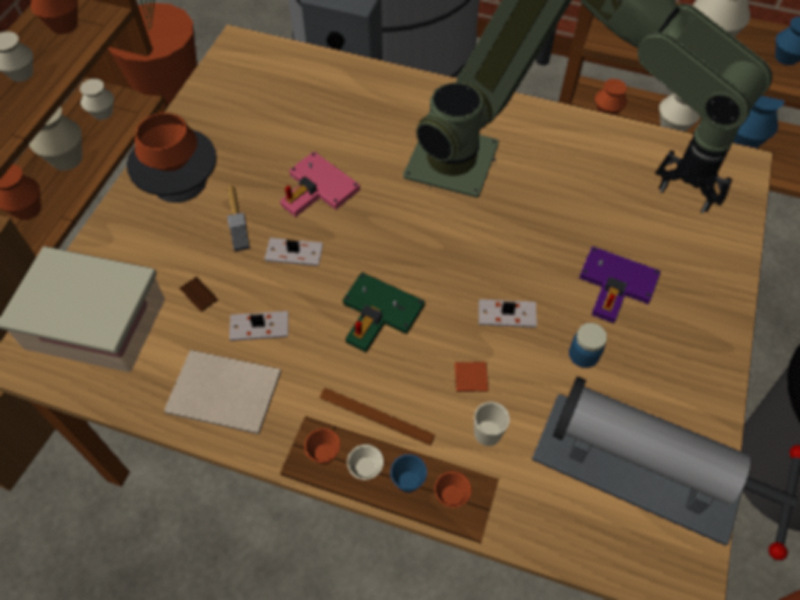

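View pics/side0b.png

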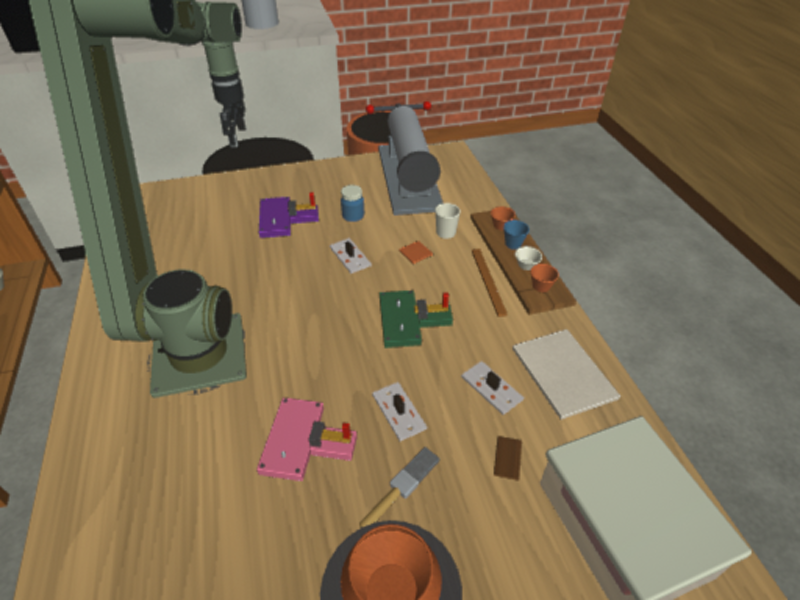

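View pics/wrist0.png

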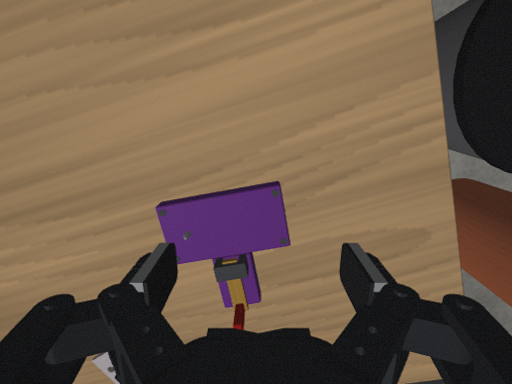

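The green holder is at scene (383,305) in the 800 px view. The pink one at (320,182) and the purple one at (620,280) are look-alikes. The three plates are at (293,251), (258,325) and (507,312). I'll enlarge the crops next.

```bash
cat > h.py <<'E'
import numpy as np, cv2
from scipy.spatial.transform import Rotation as R
from station import *
def rq(q): return R.from_quat([q[1],q[2],q[3],q[0]])
def cam(n,tp=None,tr=None):
    c=calibration(n)
    if n!="wrist": return c["K"],np.array(c["position"]),rq(c["attitude"]).as_matrix()
    T=c["T_tool_cam"]; M=rq(tr).as_matrix()
    return c["K"],np.array(tp)+M@T[:3,3],M@T[:3,:3]
def ray(C,u,v,z):
    K,p,M=C
    d=M@np.array([(u-K[0,2])/K[0,0],-(v-K[1,2])/K[1,1],-1.])
    return p+d*(z-p[2])/d[2]
def proj(C,X):
    K,p,M=C; x=M.T@(np.array(X)-p); 
    return np.array([K[0,2]+K[0,0]*x[0]/-x[2],K[1,2]-K[1,1]*x[1]/-x[2]])
def down(yaw): # tool y axis at angle yaw from world... tool z down
    M=np.array([[np.sin(yaw),np.cos(yaw),0],[-np.cos(yaw),np.sin(yaw),0],[0,0,-1.]])
    # cols: tool x, y, z
    y=np.array([np.cos(yaw),np.sin(yaw),0]); z=np.array([0,0,-1.]); x=np.cross(y,z)
    q=R.from_matrix(np.c_[x,y,z]).as_quat(); return [q[3],q[0],q[1],q[2]]
E
python3 - <<'E'
import cv2
im=cv2.imread("pics/scene0.png")
def crop(n,x0,y0,w,h,s): cv2.imwrite(n,cv2.resize(im[y0:y0+h,x0:x0+w],None,fx=s,fy=s,interpolation=cv2.INTER_CUBIC))
crop("pics/c_hold.png",210,165,75,65,10) 
crop("pics/c_pl.png",140,145,75,75,8)
crop("pics/c_pr.png",300,180,50,40,12)
E
python3 - <<'E'
from h import *
C=cam("scene")
for n,u,v,z in [("hold",384,303,.025),("pA",293,251,.008),("pB",258,325,.008),("pC",507,312,.008),("pin",364,289,.025),("pin2",394,303,.025)]:
    print(n,ray(C,u*.64,v*.64,z).round(3))
print(read_tool_rot())
E
```

```text
hold [ 0.494 -0.014  0.025]
pA [ 0.417 -0.274  0.008]
pB [ 0.631 -0.268  0.008]
pC [0.415 0.256 0.008]
pin [ 0.473 -0.071  0.025]
pin2 [0.486 0.007 0.025]
[-1.06530596e-04  1.47851656e-01  9.89009324e-01 -6.57651550e-04]
```

View pics/c_hold.png

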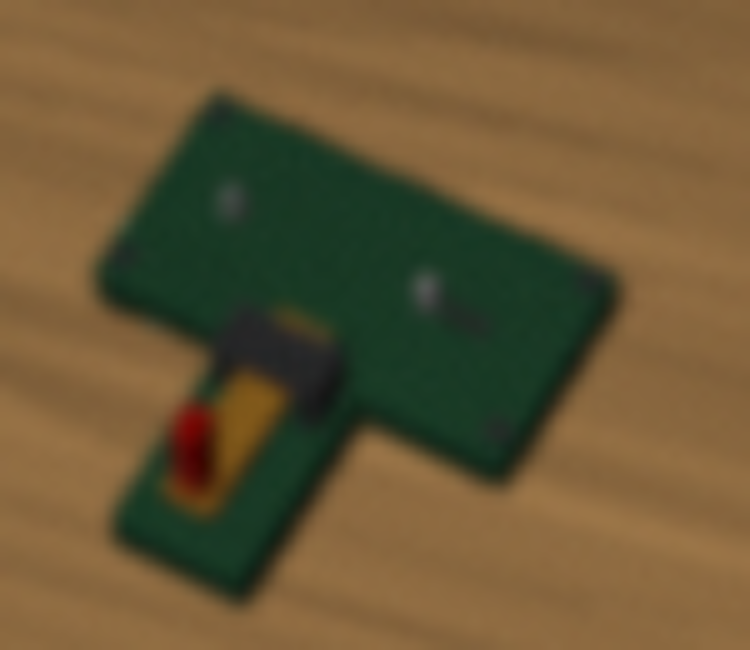

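View pics/c_pl.png

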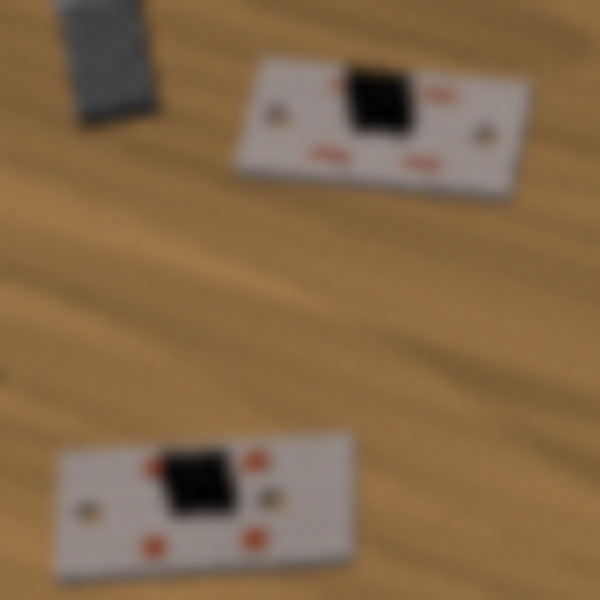

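View pics/c_pr.png

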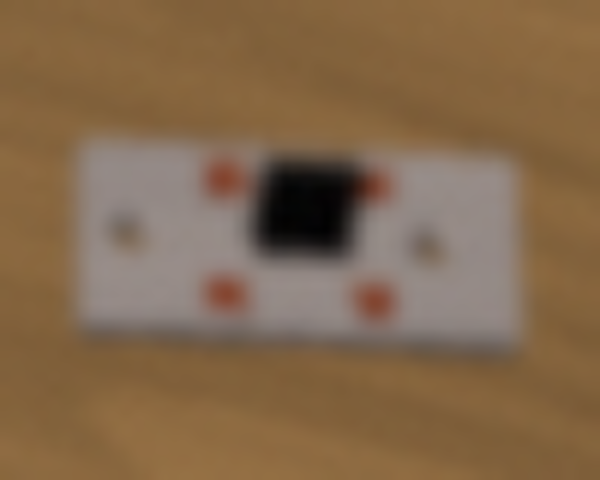

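The hole spacing as a share of plate length points to A at scene (258,325), about 81 mm, with round openings. B is at (507,312), about 90 mm, and C, with slots, is at (293,251), about 101 mm. The pins on the green holder look about 83 mm apart, which would suit A. I'll confirm with a close wrist view of the holder and plate A.

Run:
```python
from h import *
C=cam("scene")
for n,x0,y0,s,pts,z in [("bed",210,165,10,[(220,95),(620,283),(503,470),(100,275)],.025),
 ("A",140,145,8,[(58,450),(352,435),(352,560),(58,575),(88,511),(272,500)],.008)]:
    P=np.array([ray(C,x0+u/s-.5+.5/s,y0+v/s-.5+.5/s,z) for u,v in pts]); print(n,P.round(4)[:,:2].tolist(),P[:4].mean(0).round(4))
    e=P[1]-P[0]+P[2]-P[3]; print("yaw y", np.degrees(np.arctan2(e[1],e[0])),np.linalg.norm(e)/2)
print(np.round(rq(read_tool_rot()).as_matrix(),2),read_joints())
```

```text
bed [[0.4303, -0.0919], [0.4597, 0.071], [0.5457, 0.0561], [0.5167, -0.1053]] [ 0.4881 -0.0175  0.025 ]
yaw y 79.79846785167668 0.16483222845958106
A [[0.6256, -0.3419], [0.576, -0.2212], [0.6347, -0.1957], [0.6833, -0.3141], [0.6497, -0.3157], [0.6183, -0.2413]] [ 0.6299 -0.2682  0.008 ]
yaw y 112.3362414333015 0.12920294657633838
[[-0.96  0.29 -0.  ]
 [ 0.29  0.96 -0.  ]
 [ 0.   -0.   -1.  ]] [ 1.25399196e+00  3.20131267e-01  1.56540436e+00 -1.09492160e-05
  1.25738943e+00 -2.00095162e-02]
```

Run:
```python
from h import *
def view(name,c,z,th,zt):
    th=np.radians(th); q=down(th)
    # place so that image (258,165) looks at c
    C=cam("wrist",[0,0,zt],q); off=ray(C,258,165,z)
    move_ptp([c[0]-off[0],c[1]-off[1],zt],q); pause(.3)
    tp,tr=read_tool_pos(),read_tool_rot(); im=read_camera("wrist")
    cv2.imwrite(f"pics/{name}.png",im); np.savez(f"{name}.npz",tp=tp,tr=tr)
    print(tp,tr,read_time())
view("wh",(.488,-.0175),.025,-10.2,.15)
view("wa",(.630,-.268),.008,22.3,.13)
```

```text
[ 0.48390293 -0.03977468  0.15002132] [1.87094286e-05 7.66956798e-01 6.41698737e-01 2.58968689e-05] 2.9
[ 0.63919964 -0.28913264  0.13049606] [2.00775737e-04 5.56622893e-01 8.30765257e-01 4.72153029e-05] 4.3833
```

View pics/wh.png

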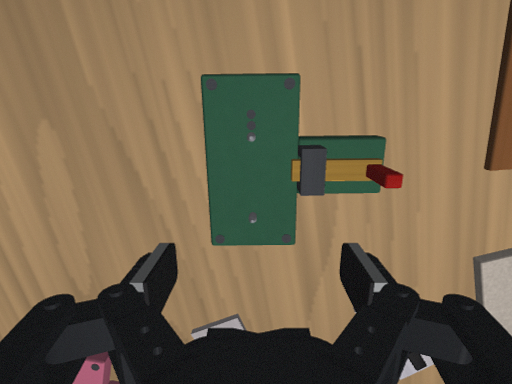

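View pics/wa.png

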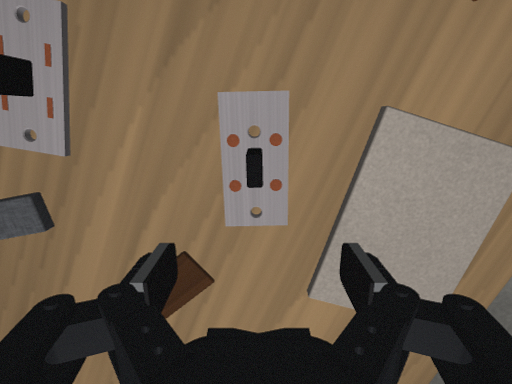

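In the wrist view, pins show at (252,138) and (252,217). Two dark plugs lie above them at (251,114) and (251,125), so the second pin is at +30 and plate A (round openings) fits. Next I'll take enlarged crops for exact pixels.

Run:
```python
import cv2
im=cv2.imread("pics/wh.png"); cv2.imwrite("pics/wh1.png",cv2.resize(im[65:255,190:420],None,fx=3.15,fy=3.15,interpolation=cv2.INTER_CUBIC)) 
im=cv2.imread("pics/wh.png"); cv2.imwrite("pics/wh2.png",cv2.resize(im[100:230,235:270],None,fx=4.6,fy=4.6,interpolation=cv2.INTER_CUBIC)) 
im=cv2.imread("pics/wa.png"); cv2.imwrite("pics/wa1.png",cv2.resize(im[85:235,210:300],None,fx=4,fy=4,interpolation=cv2.INTER_CUBIC))
```

```text
(no output)
```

View pics/wh1.png

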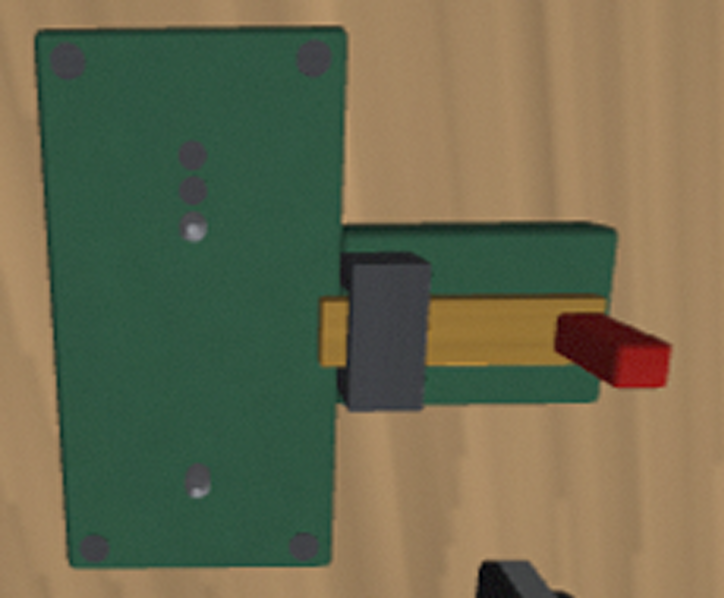

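View pics/wh2.png

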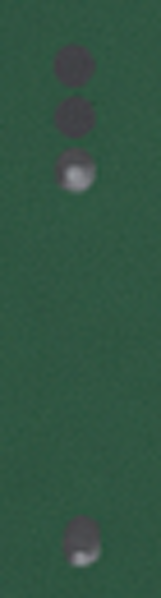

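View pics/wa1.png

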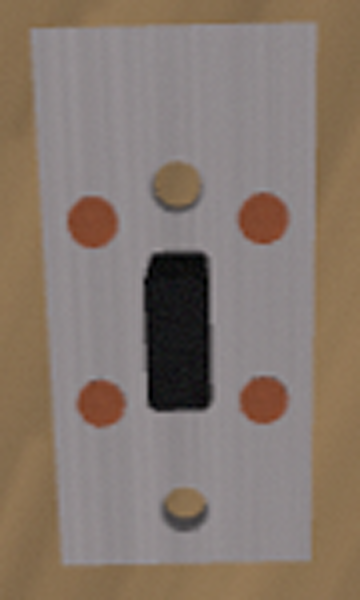

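```bash
cat > fit.py <<'E'
from h import *
from scipy.optimize import least_squares
def fit(C,px,pts,x0,label=""):
    px=np.array(px,float); pts=np.array(pts,float)
    def res(p):
        c,s=np.cos(p[2]),np.sin(p[2])
        W=[(p[0]+c*a-s*b,p[1]+s*a+c*b,z) for a,b,z in pts]
        return (np.array([proj(C,w) for w in W])-px).ravel()
    r=least_squares(res,x0); print(label,r.x[:2].round(4),np.degrees(r.x[2]).round(2),"res px\n",res(r.x).reshape(-1,2).round(1).tolist())
    return r.x
def up(p,s,o): return [((u+.5)/s-.5+o[0],(v+.5)/s-.5+o[1]) for u,v in p]
E
python3 - <<'E'
from fit import *
d=np.load("wh.npz"); C=cam("wrist",d["tp"],d["tr"])
px=up([(192,155),(192,190),(38,30),(346,28),(330,566),(72,566)],3.15,(190,65))+up([(76,178),(84,556)],4.6,(235,100))
pts=[(0,.05,.025),(0,.04,.025),(-.045,.085,.025),(.045,.085,.025),(.045,-.085,.025),(-.045,-.085,.025),(0,.03,.041),(0,-.05,.041)]
h=fit(C,px,pts,[.488,-.0175,-.178],"holder")
fit(C,px[:2]+px[6:],pts[:2]+pts[6:],[.488,-.0175,-.178],"pins only")
k=up([(320,332)],3.15,(190,65))[0]; w=ray(C,*k,.040); c,s=np.cos(h[2]),np.sin(h[2]); dd=w[:2]-h[:2]; print("keeper tip local",c*dd[0]+s*dd[1],-s*dd[0]+c*dd[1])
k=up([(643,366)],3.15,(190,65))[0]; w=ray(C,*k,.085); dd=w[:2]-h[:2]; print("tab top local",c*dd[0]+s*dd[1],-s*dd[0]+c*dd[1])
d=np.load("wa.npz"); C=cam("wrist",d["tp"],d["tr"])
px=up([(177,185),(185,508),(32,28),(317,24),(311,561),(63,563)],4,(210,85))
pts=[(0,.03,.008),(0,-.05,.008),(-.032,.065,.008),(.032,.065,.008),(.032,-.065,.008),(-.032,-.065,.008)]
a=fit(C,px,pts,[.63,-.268,.39],"A")
E
```

```text
holder [ 0.4818 -0.0182] -9.58 res px
 [[0.5, 0.0], [0.7, 0.1], [-2.1, -0.8], [1.6, -1.3], [1.2, 1.3], [-1.5, 2.1], [-0.1, -0.7], [-0.4, 0.7]]
pins only [ 0.4818 -0.0182] -9.12 res px
 [[0.0, 0.1], [0.3, 0.1], [-0.4, -0.7], [0.1, 0.7]]
keeper tip local 0.03656666052475552 8.350572059831647e-06
tab top local 0.11012049920416718 0.00020484553176367687
A [ 0.6266 -0.2665] 23.38 res px
 [[0.2, 0.1], [0.0, 0.1], [-0.2, -0.1], [0.2, -0.5], [-0.1, -0.0], [-0.2, 0.5]]
```

Residuals are small: the plate fits within 0.5 px, and the pins and plugs within 0.7 px. The bed corners are bevelled and fit less well. I'll grasp A, lift it and check how it sits in the hand.

Run:
```python
from h import *
th=np.radians(23.38); q=down(th); p=[.6266,-.2665]
move_gripper(.045,60)
move_ptp([*p,.08],q)
print(move_l([*p,.014],vel=.08,contact_N=8), read_tool_pos())
move_gripper(0.0,60); print("gap",read_finger_gap(), read_force())
move_l([*p,.11],vel=.1); pause(.3)
print(read_force(),read_finger_gap(),read_time())
tp,tr=read_tool_pos(),read_tool_rot(); np.savez("wg.npz",tp=tp,tr=tr)
im=read_camera("wrist"); cv2.imwrite("pics/wg.png",im)
cv2.imwrite("pics/wg1.png",cv2.resize(im[150:384,150:370],None,fx=2.5,fy=2.5,interpolation=cv2.INTER_CUBIC))
cv2.imwrite("pics/sg.png",cv2.resize(read_camera("side")[200:290,220:360],None,fx=5,fy=5,interpolation=cv2.INTER_CUBIC))
```

```text
False [ 0.62708274 -0.2666637   0.01450806]
gap 0.012417812514611094 [ 0.09580011 -0.18257715  2.26711861]
[-0.38270975  0.17758785 -3.05367074] 0.013091112413322522 7.9667
```

View pics/wg1.png

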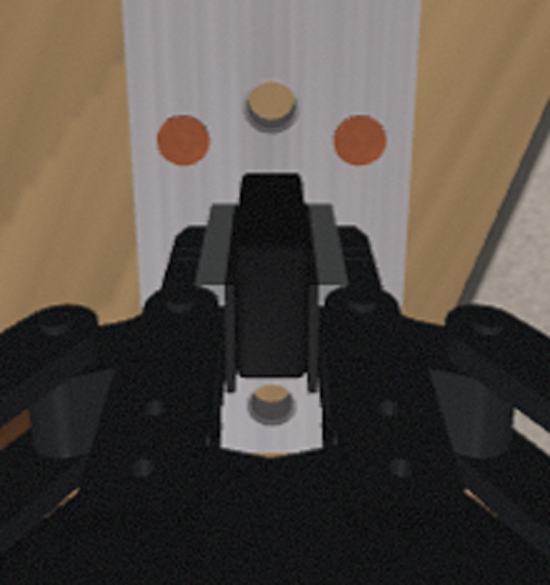

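View pics/sg.png

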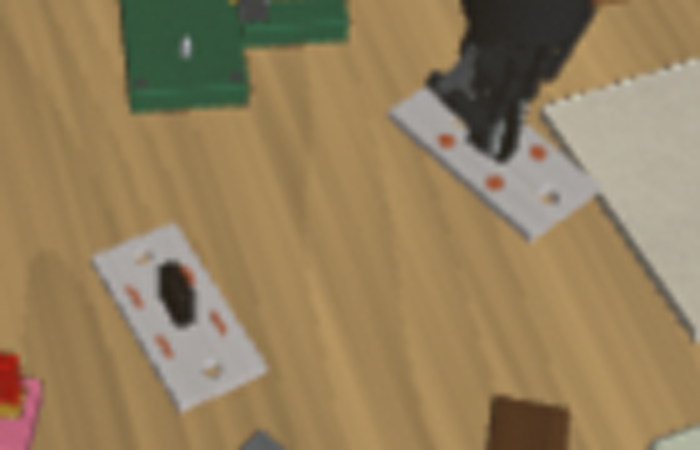

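The plate is held level, with its holes at crop (271,103) and (271,403). I'll fit its pose relative to the tool.

Run:
```python
from fit import *
d=np.load("wg.npz"); tp=d["tp"]; C=cam("wrist",tp,d["tr"]); zt=tp[2]-.0145+.008
px=up([(271,104),(271,402)],2.5,(150,150)); print(px)
r=fit(C,px,[(0,.03,zt),(0,-.05,zt)],[tp[0],tp[1],.4])
M=rq(d["tr"]).as_matrix(); print("tp",tp,"plate-tcp in tool",(M.T@np.r_[r[:2]-tp[:2],0]).round(4), "tool yaw",np.degrees(np.arctan2(M[1,1],M[0,1])))
```

```text
[(258.1, 191.3), (258.1, 310.5)]
 [ 0.6261 -0.2654] 23.36 res px
 [[0.0, -0.4], [-0.0, 0.5]]
tp [ 0.6264546  -0.2664405   0.10955574] plate-tcp in tool [0.0011 0.0001 0.    ] tool yaw 23.379028722473738
```

Run:
```python
from h import *
th=np.radians(-9.4); q=down(th); tx=np.array([-np.sin(th),np.cos(th)])
p=np.array([.4818,-.0182])-.0007*tx
move_ptp([*p,.12],q)
move_l([*p,.0625],vel=.1); pause(.4)
tp,tr=read_tool_pos(),read_tool_rot(); np.savez("wp.npz",tp=tp,tr=tr)
im=read_camera("wrist"); print(p,tp,read_force(),read_time())
cv2.imwrite("pics/wp1.png",cv2.resize(im[150:340,200:320],None,fx=3,fy=3,interpolation=cv2.INTER_CUBIC))
cv2.imwrite("pics/wp2.png",cv2.resize(im[170:210,238:278],None,fx=12,fy=12,interpolation=cv2.INTER_CUBIC))
cv2.imwrite("pics/wp3.png",cv2.resize(im[295:325,243:273],None,fx=12,fy=12,interpolation=cv2.INTER_CUBIC))
cv2.imwrite("pics/sp.png",cv2.resize(read_camera("side")[170:230,230:300],None,fx=9,fy=9,interpolation=cv2.INTER_CUBIC))
```

```text
[ 0.48168567 -0.0188906 ] [ 0.48182477 -0.01887982  0.06280023] [ 0.12383266  0.03876086 -2.60068984] 10.35
```

View pics/wp1.png

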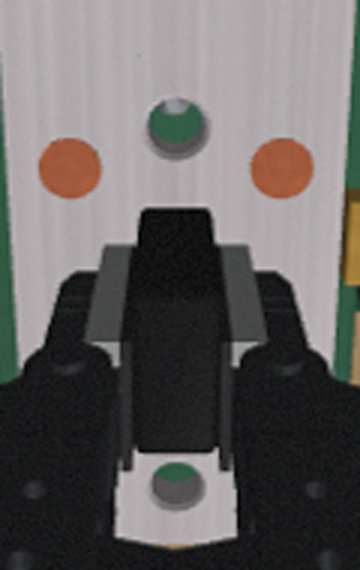

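View pics/wp2.png

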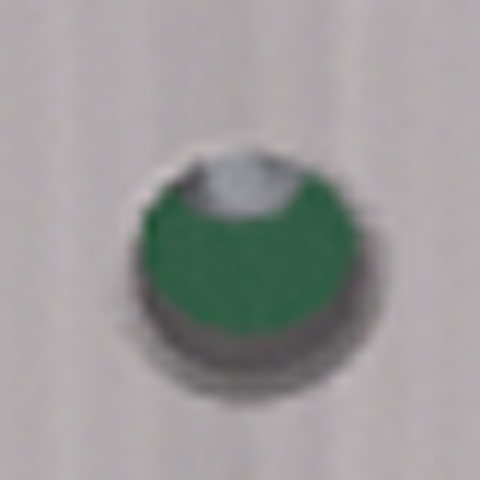

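View pics/wp3.png

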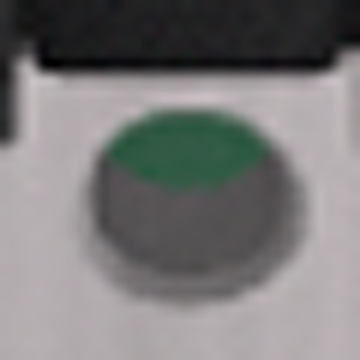

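View pics/sp.png

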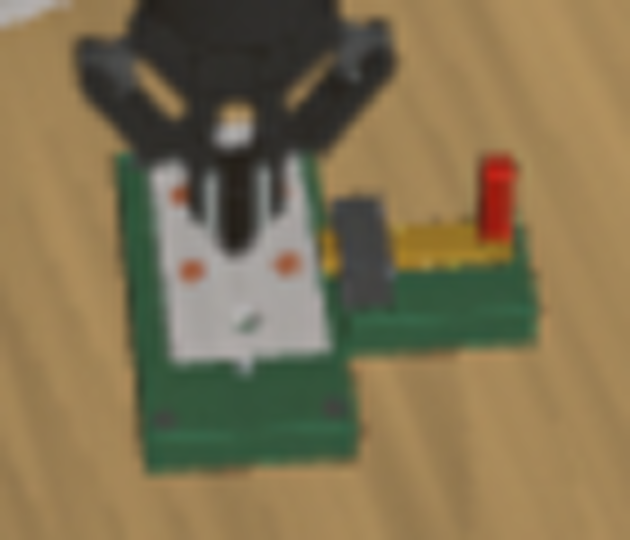

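Run:
```python
from fit import *
d=np.load("wp.npz"); tp=d["tp"]; C=cam("wrist",tp,d["tr"]); M=rq(d["tr"]).as_matrix()
th=np.arctan2(M[1,1],M[0,1]); print(np.degrees(th))
tx=np.array([-np.sin(th),np.cos(th)]); ty=np.array([np.cos(th),np.sin(th)])
zt=tp[2]-.0145+.008
hu=up([(244,262)],12,(238,170)); hl=up([(193,197)],12,(243,295))
print(hu,hl, [ray(C,*x,zt) for x in hu+hl])
r=fit(C,hu+hl,[(0,.03,zt),(0,-.05,zt)],[tp[0],tp[1],th]); 
print("plate-tcp tool",(M.T@np.r_[r[:2]-tp[:2],0]).round(4))
# tip bottom-edge and centre if aligned, candidate tip radii
c=r[:2]+.03*tx
for rad in (.002,.0025,.003):
    P=[proj(C,[*(c+o),.041]) for o in (0*tx,-rad*tx,rad*ty,-rad*ty)]
    print(rad,[(((x-[238,170]+.5)*12-.5)).round(0).tolist() for x in P])
w=ray(C,*up([(245,216)],12,(238,170))[0],.041); print("tip lower edge rel hole, along tx,ty",(w[:2]-c)@tx,(w[:2]-c)@ty)
for u in((190,190),(303,190)):
  w=ray(C,*up([u],12,(238,170))[0],.041); print((w[:2]-c)@tx,(w[:2]-c)@ty)
```

```text
-9.393435777609799
[(257.875, 191.375)] [(258.625, 310.9583333333333)] [array([0.48668216, 0.01160451, 0.05630023]), array([ 0.47409773, -0.06711083,  0.05630023])]
 [ 0.482  -0.0179] -9.08 res px
 [[-0.0, -0.2], [0.0, 0.2]]
plate-tcp tool [ 0.001 -0.     0.   ]
0.002 [[247.0, 176.0], [247.0, 214.0], [286.0, 176.0], [208.0, 176.0]]
0.0025 [[247.0, 176.0], [247.0, 224.0], [296.0, 176.0], [198.0, 176.0]]
0.003 [[247.0, 176.0], [247.0, 233.0], [306.0, 176.0], [188.0, 176.0]]
tip lower edge rel hole, along tx,ty -0.0020947095031900896 -0.00010780958588626757
-0.0007212264131213711 -0.0029057784273887623
-0.0007249642300761117 0.002844372926893335
```

The pin tip sits centred across the hole and less than 1 mm off along it, so I'll nudge 0.5 mm and lower.

Run:
```python
from h import *
th=np.radians(-9.4); tx=np.array([-np.sin(th),np.cos(th)])
p=np.array([.4818,-.0182])-.0002*tx
r=move_l([*p,.0375],vel=.03,contact_N=10); print(r,read_tool_pos(),read_force(),read_time())
pause(.1)
im=read_camera("side"); cv2.imwrite("pics/s1.png",cv2.resize(im[170:230,230:300],None,fx=9,fy=9,interpolation=cv2.INTER_CUBIC))
```

```text
True [ 0.4814176  -0.01839208  0.03975823] [-0.11446076 -0.03206858  2.94907248] 11.1167
```

View pics/s1.png

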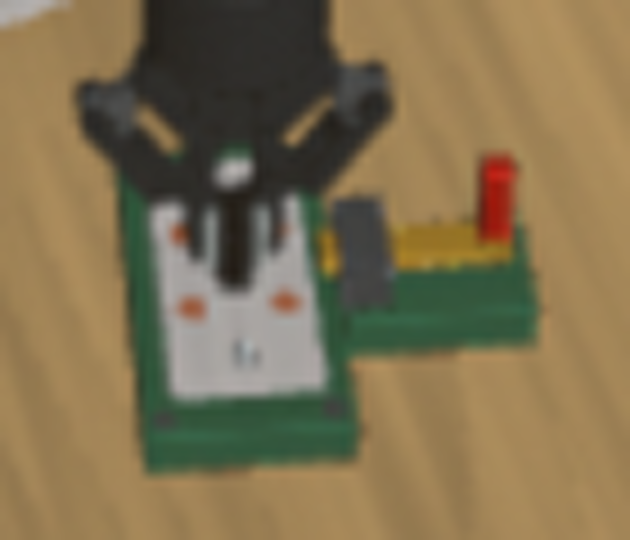

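It seated at TCP z 39.8 mm against 39.5 mm expected, with the pin visible through the hole at (240,352). I'll release it and look from above.

Run:
```python
from h import *
th=np.radians(-9.4); tx=np.array([-np.sin(th),np.cos(th)])
move_gripper(.028); print(read_force())
t=read_tool_pos(); move_l([t[0],t[1],.15],vel=.12); pause(.3)
tp,tr=read_tool_pos(),read_tool_rot(); np.savez("wr.npz",tp=tp,tr=tr)
im=read_camera("wrist"); print(tp,read_force(),read_time())
cv2.imwrite("pics/wr.png",cv2.resize(im[65:255,190:420],None,fx=3.15,fy=3.15,interpolation=cv2.INTER_CUBIC))
cv2.imwrite("pics/s2.png",cv2.resize(read_camera("side")[170:230,230:300],None,fx=9,fy=9,interpolation=cv2.INTER_CUBIC))
```

```text
[-0.20066692  0.1665326  -0.47731462]
[ 0.48017853 -0.01832558  0.14956911] [-0.1362847   0.22078281  0.36023226] 12.9833
```

View pics/wr.png

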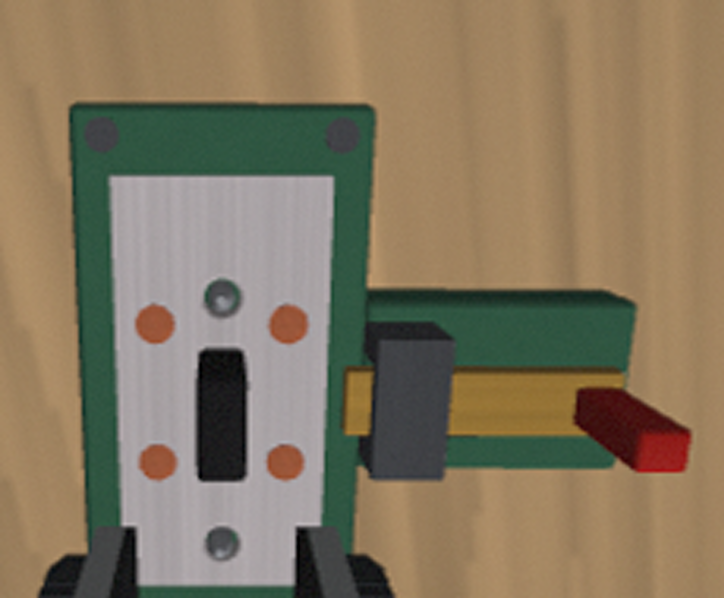

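View pics/s2.png

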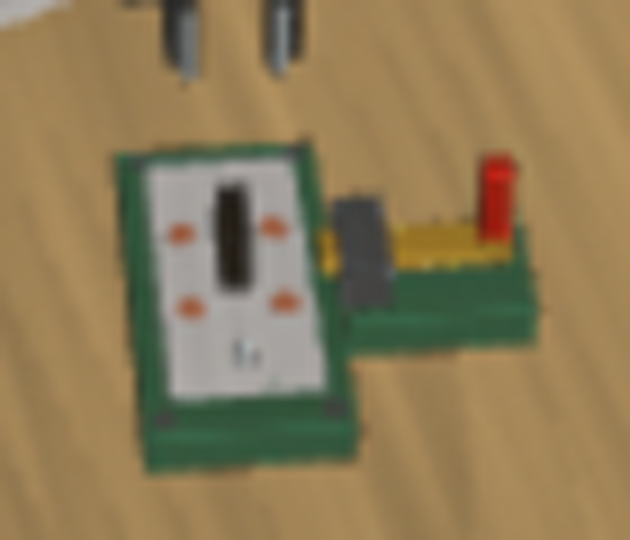

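The plate is flush on the bed with pin tips centred in both holes, at (222,297) and (221,543). The keeper is still clear of the bed. Next I'll grip the red tab across its y and slide it.

Run:
```python
from fit import *
d=np.load("wr.npz"); C=cam("wrist",d["tp"],d["tr"])
h=np.array([.4818,-.0182]); th=np.radians(-9.4); ex=np.array([np.cos(th),np.sin(th)]); ey=np.array([-ex[1],ex[0]])
w=ray(C,*up([(663,450)],3.15,(190,65))[0],.085)[:2]-h; print("tab",w@ex,w@ey)
t=h+.111*ex; q=down(th+np.pi/2)
move_gripper(.05,40)
move_ptp([*t,.13],q)
print(move_l([*t,.052],vel=.08,contact_N=8)); print(read_tool_pos())
move_gripper(0,40); g=np.array(read_tool_pos())[:2]-h; print("gap",read_finger_gap(),g@ex,g@ey,read_force(),read_time())
pause(.2)
im=read_camera("side"); cv2.imwrite("pics/s3.png",cv2.resize(im[160:230,230:310],None,fx=8,fy=8,interpolation=cv2.INTER_CUBIC))
```

```text
tab 0.10986710649863513 0.00047738583365825
False
[ 0.59178918 -0.03636976  0.05256721]
gap 0.011175776621281648 0.11123130267881237 -0.0003845086309618875 [-0.90775927 -2.30994928  3.47491989] 16.3417
```

View pics/s3.png

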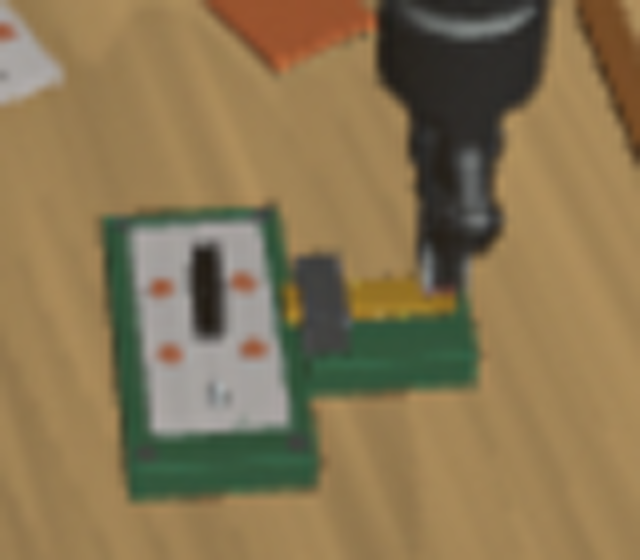

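Run:
```python
from h import *
h=np.array([.4818,-.0182]); th=np.radians(-9.4); ex=np.array([np.cos(th),np.sin(th)]); ey=np.array([-ex[1],ex[0]])
s=np.array(read_tool_pos())
def rep(r): 
    g=np.array(read_tool_pos()); f=np.array(read_force())[:2]; print(r,"x,y",((g[:2]-h)@ex).round(4),((g[:2]-h)@ey).round(4),"trav",((g-s)[:2]@-ex).round(4),"F",(f@ex).round(1),(f@ey).round(1),"gap",read_finger_gap(),read_time())
rep(None)
y=(s[:2]-h)@ey
r=move_l([*(h+.079*ex+y*ey),s[2]],vel=.03,contact_N=14); rep(r)
pause(.3); rep("settled")
```

```text
None x,y 0.1112 -0.0004 trav 0.0 F -1.1 -3.3 gap 0.011403465596427556 16.5917
True x,y 0.0864 -0.0003 trav 0.0248 F 1.1 0.2 gap 0.01099298536645928 17.425
settled x,y 0.0864 -0.0004 trav 0.0248 F -2.1 4.4 gap 0.01109286012883638 17.725
```

The keeper stopped after 24.8 mm, where about 24 mm was expected. I'll push again to confirm it is on the hard stop, then release and look.

Run:
```python
from h import *
h=np.array([.4818,-.0182]); th=np.radians(-9.4); ex=np.array([np.cos(th),np.sin(th)]); ey=np.array([-ex[1],ex[0]])
s=np.array(read_tool_pos())
r=move_l([*(s[:2]-.006*ex),s[2]],vel=.015,contact_N=20)
g=np.array(read_tool_pos()); print(r,"extra",((g-s)[:2]@-ex).round(4),(np.array(read_force())[:2]@ex).round(1))
pause(.2); g=np.array(read_tool_pos()); print("x",((g[:2]-h)@ex).round(4),(np.array(read_force())[:2]@ex).round(1))
move_gripper(.04); g=read_tool_pos()
move_l([g[0],g[1],.16],vel=.12)
q=down(th); p=h-.03*ey+.03*ex
move_ptp([*p,.16],q); pause(.3)
tp,tr=read_tool_pos(),read_tool_rot(); np.savez("wf.npz",tp=tp,tr=tr)
im=read_camera("wrist"); print(read_time())
cv2.imwrite("pics/wf.png",cv2.resize(im[65:255,160:390],None,fx=3.15,fy=3.15,interpolation=cv2.INTER_CUBIC))
cv2.imwrite("pics/sf.png",cv2.resize(read_camera("side"),(800,600),interpolation=cv2.INTER_CUBIC))
```

```text
True extra -0.0002 1.8
x 0.0866 3.2
21.5417
```

View pics/wf.png

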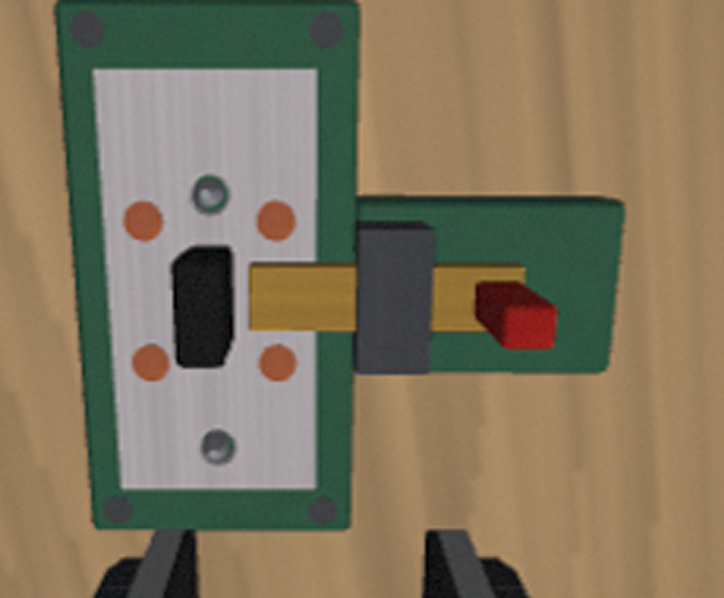

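View pics/sf.png

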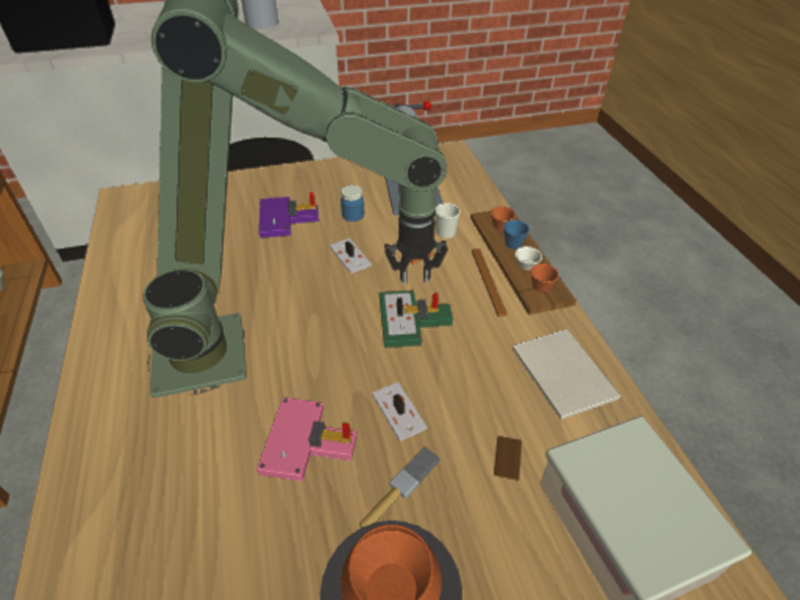

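Run:
```python
from fit import *
d=np.load("wf.npz"); C=cam("wrist",d["tp"],d["tr"])
px=up([(210,193),(217,447)],3.15,(160,65))
h=fit(C,px,[(0,.03,.041),(0,-.05,.041)],[.4818,-.0182,-.164])
ex=np.array([np.cos(h[2]),np.sin(h[2])]);ey=np.array([-ex[1],ex[0]])
for n,p,z in [("tip",(249,297),.043),("tab",(528,327),.085),("tabR",(553,327),.085),("tabL",(503,327),.085),("tongue end",(615,290),.025),("guideL",(357,300),.051),("guideR",(433,300),.051),("rear end bar",(525,270),.043)]:
    w=ray(C,*up([p],3.15,(160,65))[0],z)[:2]-h[:2]; print(n,(w@ex).round(4),(w@ey).round(4))
```

```text
[ 0.4829 -0.017 ] -9.73 res px
 [[0.0, -1.0], [-0.0, 1.1]]
tip 0.011 -0.0008
tab 0.084 -0.0009
tabR 0.0903 -0.0009
tabL 0.0777 -0.001
tongue end 0.126 -0.0009
guideL 0.0427 -0.0001
guideR 0.0646 -0.0
rear end bar 0.0925 0.0077
```

Held against the guide's known x (44 to 66 mm; it reads 1.3 mm low), the tab is at about 85.5 mm against 86 mm for home. The gripped stop may have relaxed by about 0.2 mm, so I'll finish with a one-way push from behind using closed fingers.

Run:
```python
from h import *
h=np.array([.4818,-.0182]); th=np.radians(-9.4); ex=np.array([np.cos(th),np.sin(th)]); ey=np.array([-ex[1],ex[0]])
q=down(th+np.pi/2); X=lambda x:h+x*ex
move_gripper(0,40)
move_ptp([*X(.118),.13],q); move_l([*X(.118),.055],vel=.1); pause(.2)
loc=lambda:((np.array(read_tool_pos())[:2]-h)@ex).round(4)
r=move_l([*X(.085),.055],vel=.03,contact_N=6); print(r,loc())
a=loc()
for F in (12,20):
    g=np.array(read_tool_pos()); r=move_l([*(g[:2]-.01*ex),g[2]],vel=.02,contact_N=F); print(F,r,loc(),(np.array(read_force())[:2]@ex).round(1))
g=np.array(read_tool_pos()); move_l([*(g[:2]+.025*ex),g[2]],vel=.1)
move_l([*X(.118),.16],vel=.15)
move_ptp([*(h-.03*ey+.03*ex),.16],down(th)); pause(.3)
im=read_camera("wrist"); print(read_time())
cv2.imwrite("pics/wz.png",cv2.resize(im[65:255,160:390],None,fx=3.15,fy=3.15,interpolation=cv2.INTER_CUBIC))
cv2.imwrite("pics/sz.png",cv2.resize(read_camera("scene"),(800,600)))
```

```text
True 0.1035
12 True 0.1037 1.2
20 True 0.1041 1.9
28.8167
```

View pics/wz.png

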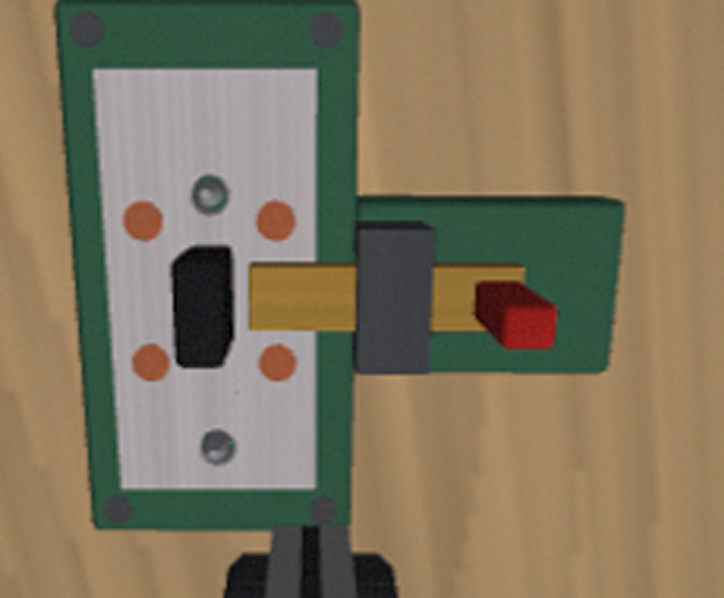

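View pics/sz.png

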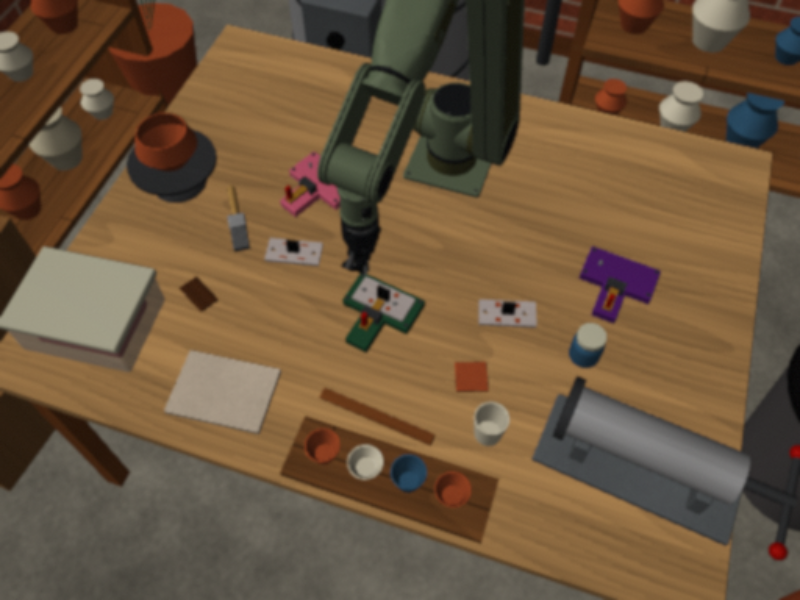

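The keeper did not move under the 20 N push: its tip is still at (249,297) and the tab at (528,327). The plate is flush with both pins through, and everything else is where it started. Handing in.

```bash
python3 -c "
from station import *
job_done(); print(read_time())"
```

```text
the job is handed in; nothing more can be done
the job is handed in; nothing more can be done
```

The job is done and handed in. Plate A is seated on the green holder with both pins through its holes, and the keeper is fully home. The clock read 28.8 s at the last check, against the 72 s limit.

- **Which plate:** the wrist view showed the second pin at +30 mm, with dark plugs at +40 and +50. That made it plate A, the one with round openings, so I tried no other plate.
- **Seating:** the plate came to rest with the TCP at 39.8 mm, against 39.5 mm expected. After release, the pin tips were visible in both holes.
- **Keeper:** I slid it 24.8 mm by the red tab until it stopped. A second push in the grip and a 20 N push from behind moved it no further. In the picture the tab is about 85.5 mm from the holder's origin once corrected, against 86 mm for home.
- **Everything else:** plates B and C and the other things on the bench look unmoved in the last scene picture.

**Disagreements:** my first rough fix of the holder from the scene camera was about 6 mm off the wrist fix, so I used the wrist one. In the last wrist picture the guide read about 1.3 mm low in x, so the tab figure is only good to about 1 mm.

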